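# Fold up the drip tray and hold the roller guard open

## Task

Get the cutter's roller cassette ready for oiling: first fold both side walls of its drip tray fully upright so that they stay up and make an open box, and only then lift the sprung slotted guard over the rollers by its red bar and hold it 60 degrees open. Finish while your gripper's fingers are still holding the guard steady at that angle (it springs shut if let go), and leave the bottle, jar, wrench and bearing ring where they are.

Things in the scene. Friction and masses are not known exactly. Their poses are not given: they have to be found in the camera images.
- tray: steel drip tray fixed to the bench, 220 mm (its x) by 260 mm (its y), front and back rims 42 mm high, no tall rims at the sides, where the two folding walls are hinged. Origin at the centre of its underside, on the bench; z up, x from its front (near the robot) to its back, y to its left. In it stands the fixed roller cassette, two rows of dark discs between aluminium plates, 190 by 176 mm, 93 mm high
- left_wall (a joint): hinge of the left side wall (on the tray's +y side), rad: 0 = folded out flat and level, grows as the outer edge rises, 1.571 = upright, at its stop. A friction hinge of about 0.22 N m: the wall stays where it is put. Starts at 0.15 to 0.6
- left_wall_bar (a point): middle of the blue round grab bar along the outer edge of the left wall: 12 mm thick, 190 mm long, lying along the tray's x, 90 mm from the wall's hinge axis. Axes as the tray's when the wall is level; they tilt with it. Between the bar and the 3 mm steel sheet is an open slot, 130 mm long (bar's middle 65 mm each way) and 44 mm wide, for fingers
- left_wall_hinge (a point): point on the hinge axis of the left wall opposite the bar's middle, at tray (x 0, y +132 mm, height 30 mm); the axis runs along the tray's x. Axes as the tray's
- right_wall (a joint): hinge of the right side wall (on the tray's -y side), rad: 0 = folded out flat and level, grows as the outer edge rises, 1.571 = upright, at its stop. A friction hinge of about 0.22 N m: the wall stays where it is put. Starts at 0.15 to 0.6
- right_wall_bar (a point): middle of the blue round grab bar along the outer edge of the right wall: 12 mm thick, 190 mm long, lying along the tray's x, 90 mm from the wall's hinge axis. Axes as the tray's when the wall is level; they tilt with it. Between the bar and the 3 mm steel sheet is an open slot, 130 mm long (bar's middle 65 mm each way) and 44 mm wide, for fingers
- right_wall_hinge (a point): point on the hinge axis of the right wall opposite the bar's middle, at tray (x 0, y -132 mm, height 30 mm); the axis runs along the tray's x. Axes as the tray's
- guard (a joint): hinge of the slotted aluminium guard over the cassette, rad: 0 = shut and level, grows as its front edge rises, 1.047 = 60 degrees open (a red mark at the hinge's quadrant), stop at 1.75. A spring and its weight (about 0.35 kg) pull it shut from every angle up to the stop: about 2 to 4 N at the bar
- guard_bar (a point): middle of the red round grab bar in front of the guard: 12 mm thick, lying along the tray's y, 205 mm from the guard's hinge axis; free for 120 mm between its two arms (60 mm each way); an open gap 39 mm wide lies between the bar and the guard's 180 mm wide, 4 mm thick frame. Axes as the tray's when the guard is shut; they tilt with it. About 100 mm above the bench when shut, 278 mm at 60 degrees
- guard_hinge (a point): point on the guard's hinge axis opposite the bar's middle, at tray (x +80 mm, y 0, height 100 mm); the axis runs along the tray's y. Axes as the tray's
- oil_bottle: bystander: amber oil bottle, 60 mm across, 140 mm high, standing at one side of the tray; origin under its centre
- grease_jar: bystander: white jar with a green lid, 68 mm across, 75 mm high, standing at the other side (the two may change places); origin under its centre
- wrench: bystander: steel wrench 170 mm long, lying flat off to the tray's left; origin under its middle, length along its x
- bearing: bystander: steel bearing ring, 52 mm across, 15 mm high, lying flat off to the tray's right; origin under its centre

How it is judged (in metres and radians):
On the way, in this order (a step that is already met when the one before it is completed fails the run):
1. both side walls are folded upright while the guard is still shut (value of joint each of left_wall, right_wall above 1.45 rad and value of joint guard below 0.15 rad), for 0.2 s.
2. the guard is held about 60 degrees open by the fingers, the walls still up (value of joint each of left_wall, right_wall above 1.45 rad and contact force between the fingers and guard above 0.5 N and value of joint guard between 0.942 and 1.152 rad), for 0.3 s.
At the end, for the whole second after the job is handed in: Both side walls stand upright (within 7 degrees of their stop), and the guard is held still by the gripper's fingers at 60 degrees open, within 6 degrees either way (all of step 2 and velocity of joint guard between -0.05 and 0.05 rad/s); the arm keeps its last pose, push and grip.
It fails at once if the oil bottle is pushed more than 30 mm from its place or tipped over (distance of oil_bottle from where it was at the start of the episode above 0.03 m or angle between oil_bottle's own z axis and vertical above 0.5 rad).
It fails at once if the grease jar is pushed more than 30 mm from its place or tipped over (distance of grease_jar from where it was at the start of the episode above 0.03 m or angle between grease_jar's own z axis and vertical above 0.5 rad).
It fails at once if the wrench is pushed more than 30 mm from its place or tipped over (distance of wrench from where it was at the start of the episode above 0.03 m or angle between wrench's own z axis and vertical above 0.5 rad).
It fails at once if the bearing ring is pushed more than 30 mm from its place or tipped over (distance of bearing from where it was at the start of the episode above 0.03 m or angle between bearing's own z axis and vertical above 0.5 rad).
It also fails if it takes over 64 s, if anything falls off the work surface, if the arm or the gripper's body presses on something with over 40 N, if the wrist force passes 120 N, or if a joint passes its speed limit or range.

## Robot

A 7-joint arm with a two-finger parallel gripper is mounted at the origin on the work surface. World frame = base frame: x ahead of the robot, y to its left, z up, the work surface at z = 0. Lengths are in mm, angles in rad, forces in N, time in s.
With the tool pointing down it reaches from about 400 to 900 mm from the base axis. Payload 5.6 kg.
Tool frame: the origin (TCP) lies between the finger pads; the fingertips stand 22 mm ahead of it and the grasp point (between the pads) lies 3 mm ahead of it; z points along the fingers, x is the direction in which the jaws open and shut, and the axes are right-handed (so a half turn about z gives the same grasp; the last joint's range is limited). The gripper opens to 92 mm and grips with 3 to 60 N. Pads are 20 mm wide; open, the fingers measure 128 mm over their backs; the gripper's body (75 mm by 189 mm) begins 69 mm behind the grasp point.
Start: joints at [1.262, 0.468, -0.012, 1.603, 0.006, 1.071, -0.056], TCP at [170.701, -627.192, 236.592] pointing down, gripper open.
Joint ranges: [-2.53, 2.53], [-0.31, 2.02], [-1.57, 1.55], [0.28, 2.44], [-1.29, 4.43], [0.15, 1.84], [-2.92, 2.92]. Speed limits (rad/s): [2.57, 2.57, 3.14, 3.14, 3.14, 3.14, 3.14].

## Interface

Orientations are given as a rotation vector (axis times angle).
In Python, from station import * gives the robot as it stands.
- The arm moves only by the shell command python3 -m creep 'ROWS' [FORCE]. ROWS is text: rows parted by semicolons, each of 5 numbers parted by spaces: the opening, from 0 (shut) to 1 (fully open), then the shift along the tool's x, y, z in cm, then the turn about the tool's z in degrees. A call has 1 to 20 rows; each row shifts and turns the commanded pose from where the row before left it, along the tool's axes as they then stand; what a row does not reach is not made up. A row lasts 1/8 s, in which the tool goes at most 62.5 mm and 10.7 degrees, less where a joint would pass 70% of its speed; a pose out of reach is approached as far as the arm can. A call with a gripper value outside its range is refused whole. The fingers move at their own pace and stop on an object; FORCE is the grip in N (left out, the last holds). Time passes only in rows, so rows that do not move let the fingers close. It gives the time, the measured TCP pose, the force and the opening at its end, in the units of the state.
- state(): the state, without advancing time (a new reading comes with each control period).
- get_image(name): name is "side" or "top" or "wrist"; returns a dict with "frame" (480x640x3 uint8, red, green, blue), "camera_matrix" (3x3 intrinsics, pixels), "pose" (4x4, takes a point from camera to world coordinates). Camera axes: x right, y down, z forward; pixel columns grow to the right and rows downward; lengths in mm; the calibration is good to about 2 mm. The wrist camera is an equidistant fisheye: a pixel r from the principal point sees the ray r / f radians off the axis. A picture is of the moment at which its call begins. There is no depth.
- sign_off(): hands the job in, once; it reports no verdict.
Trained networks look in the newest picture that a camera, given by its name, has taken for a name from the list of things; names that differ only in an ending like _2 or _b are one class to them, and where a whole thing is asked for, a point or a joint stands for the part that bears it (a point fixed in the world has none). Each returns a list of dicts, best first, with "confidence" (0 to 1); they miss things now and then, are a little off and sometimes report something else, mostly with a low value. They report only what shows in the picture. A call takes as long as a camera call.
- find_in(camera, label): "extent" ([left, top, right, bottom] in pixels, round what is visible of it).
- trace(camera, label): "region" (480x640 bool, what is visible of it) and "extent" ([left, top, right, bottom] in pixels, round what is visible of it).
- tip_of(camera, label): "xy" ([column, row] in pixels: a listed point, or the origin of a listed thing).
The state is a dict: "time": time; "joints": joint angles; "joint_vel": joint speeds; "joint_efforts": joint torques, N m; "position": TCP position; "ee_rot": TCP orientation; "ft_force": force on the tool from outside, world axes, zero at the start; "wrist_torque": the same for the moment, N m; "opening": opening from 0.0 (shut) to 1.0 (fully open).
Only numpy, scipy, OpenCV 4.12 (cv2) and the standard library are available. Lean on these libraries where they do the work, as an engineer would, in place of code of your own. Each camera call takes 0.05 s, during which the arm holds its last target. There are 200 camera calls.

## Working session

There is one attempt and no reset: what is moved stays moved. The work goes in short steps, Python scripts to look and compute and a shell command to move; the robot and the scene stay as the last step left them, time stands still between calls to the robot, and variables do not carry over. Pictures are saved under pics/ and viewed, about 8 in all and at most 12, crops included, and the job is handed in when it is done.

```bash
mkdir -p pics
cat > h.py <<'E'
from station import *
import numpy as np, cv2
from scipy.spatial.transform import Rotation as R
def shot(n,f,scale=1):
    im=get_image(n); cv2.imwrite('pics/'+f,im['frame'][:,:,::-1]); return im
def ray(im,xy):
    K=np.array(im['camera_matrix']);P=np.array(im['pose'])
    d=np.array([(xy[0]-K[0,2])/K[0,0],(xy[1]-K[1,2])/K[1,1],1.])
    return P[:3,3],P[:3,:3]@(d/np.linalg.norm(d))
def proj(im,p):
    K=np.array(im['camera_matrix']);P=np.array(im['pose'])
    q=P[:3,:3].T@(np.asarray(p,float)-P[:3,3]);q=q/q[2];return (K@q)[:2]
def tri(rays):
    A=np.zeros((3,3));b=np.zeros(3)
    for o,d in rays:
        M=np.eye(3)-np.outer(d,d);A+=M;b+=M@o
    p=np.linalg.solve(A,b);return p,[np.linalg.norm((np.eye(3)-np.outer(d,d))@(p-o)) for o,d in rays]
E
cat > a.py <<'E'
from h import *
np.set_printoptions(precision=1,suppress=True)
T=shot('top','top0.png');S=shot('side','side0.png')
print(T['pose'],S['pose'],T['camera_matrix'])
for l in ['tray','left_wall_bar','left_wall_hinge','right_wall_bar','right_wall_hinge','guard_bar','guard_hinge','oil_bottle','grease_jar','wrench','bearing']:
    a=tip_of('top',l);b=tip_of('side',l)
    for n,x in(('t',a),('s',b)): print(l,n,[(np.array(q['xy']).round(),round(q['confidence'],2)) for q in x[:2]])
    if a and b: 
        p,e=tri([ray(T,a[0]['xy']),ray(S,b[0]['xy'])]);print('   ',p,np.array(e))
s=state();print(s['position'],s['ee_rot'],R.from_rotvec(s['ee_rot']).as_matrix(),s['time'],s['opening'])
E
python3 a.py; python3 -c "
import cv2,numpy as np
a=cv2.imread('pics/top0.png');b=cv2.imread('pics/side0.png')
"
```

```text
[[   0.1   -1.     0.2  206.6]
 [  -1.    -0.1    0.   -21.5]
 [  -0.    -0.2   -1.  1493.3]
 [   0.     0.     0.     1. ]] [[   1.    -0.1    0.1  372.3]
 [  -0.2   -0.7    0.7 -989.5]
 [  -0.    -0.8   -0.7  989.3]
 [   0.     0.     0.     1. ]] [[535.8   0.  321.8]
 [  0.  535.8 235.9]
 [  0.    0.    1. ]]
tray t [(array([339., 221.]), 0.97)]
tray s [(array([340., 291.]), 0.73)]
    [574.4 -32.3  -8.4] [5.4 5.4]
left_wall_bar t [(array([265., 210.]), 0.67)]
left_wall_bar s [(array([331., 214.]), 0.6)]
    [580.7 178.4  45.5] [3.1 3.1]
left_wall_hinge t []
left_wall_hinge s [(array([332., 240.]), 0.56)]
right_wall_bar t [(array([425., 227.]), 0.76)]
right_wall_bar s [(array([360., 345.]), 0.8)]
    [ 564.  -264.1   80.3] [0.6 0.6]
right_wall_hinge t [(array([392., 234.]), 0.7)]
right_wall_hinge s [(array([347., 324.]), 0.7)]
    [ 550.6 -179.6   44.2] [5.3 5.3]
guard_bar t [(array([338., 261.]), 0.93)]
guard_bar s [(array([282., 260.]), 0.89)]
    [442.7 -39.  109.7] [1. 1.]
guard_hinge t [(array([346., 187.]), 0.98)]
guard_hinge s [(array([376., 253.]), 0.69)]
    [645.3 -42.6 105.3] [2. 2.]
oil_bottle t [(array([167., 214.]), 0.59)]
oil_bottle s [(array([304., 169.]), 0.93)]
    [554.2 466.5 -10.7] [0.2 0.2]
grease_jar t [(array([488., 238.]), 0.64)]
grease_jar s [(array([383., 455.]), 0.84)]
    [ 567.7 -456.    10.8] [0.2 0.2]
wrench t [(array([170., 269.]), 0.96)]
wrench s [(array([246., 174.]), 0.76)]
    [390.1 421.4  20. ] [0.8 0.8]
bearing t [(array([476., 298.]), 0.68)]
bearing s [(array([283., 459.]), 0.66)]
    [ 395.  -431.2    4.2] [0.3 0.3]
[ 170.7 -627.2  236.6] [ 2.5 -1.9  0. ] [[ 0.3 -1.  -0. ]
 [-1.  -0.3 -0. ]
 [ 0.   0.  -1. ]] 1.2 0.9978246089331588
```

View pics/top0.png

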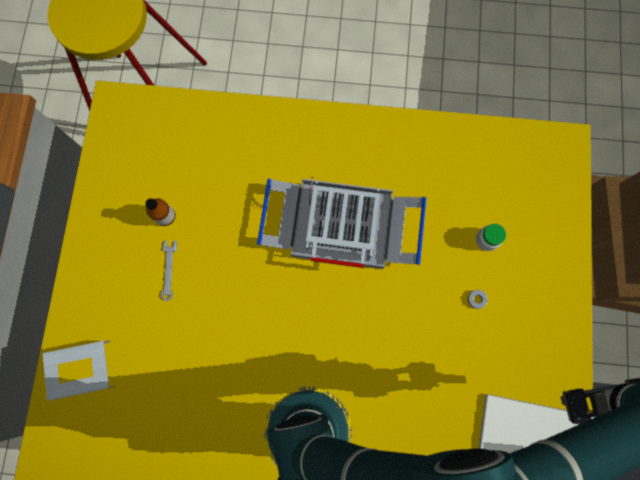

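View pics/side0.png

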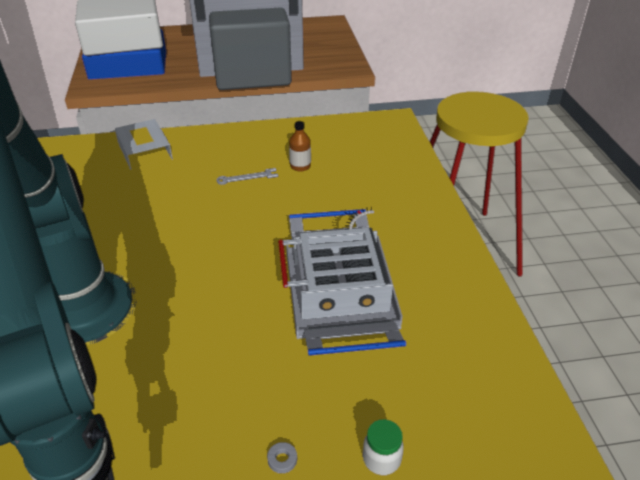

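The top view shows the tray near (345,223), with the left blue bar running (269,180)-(260,245), the right bar (425,197)-(420,263) and the red bar near (338,262). The bottle (158,212) and wrench (168,270) are on the left, and the jar (490,237) and bearing (477,299) on the right. The side view agrees. Next I'll fit the tray pose and wall angles from the coloured bars.

```bash
cat > fit.py <<'E'
from h import *
from scipy.optimize import least_squares
np.set_printoptions(precision=3,suppress=True)
def world(v,p):
    c,s=np.cos(v[2]),np.sin(v[2]);return np.array([v[0]+c*p[0]-s*p[1],v[1]+s*p[0]+c*p[1],p[2]])
def wallpt(v,side,x,r=90):
    q=v[3] if side>0 else v[4];return world(v,[x,side*(132+r*np.cos(q)),30+r*np.sin(q)])
def gpt(g,y): return [80-205*np.cos(g),y,100+205*np.sin(g)]
def colour(f,c):
    h=cv2.cvtColor(f,cv2.COLOR_RGB2HSV).astype(int);H,S,V=h[...,0],h[...,1],h[...,2]
    return ((H>105)&(H<130)&(S>150)&(V>60)) if c=='b' else (((H<6)|(H>174))&(S>150)&(V>60))
def axis(im,c,box):
    m=colour(im['frame'],c);y,x=np.nonzero(m);k=(x>box[0])&(x<box[2])&(y>box[1])&(y<box[3])
    p=np.c_[x[k],y[k]].astype(float);mu=p.mean(0);d=np.linalg.svd(p-mu,full_matrices=0)[2][0];t=(p-mu)@d
    return mu+d*t.min(),mu+d*t.max(),k.sum()
if __name__=='__main__':
    T,S=get_image('top'),get_image('side')
    obs=[(T,1,axis(T,'b',(240,160,290,260))),(T,-1,axis(T,'b',(405,180,440,280))),(T,0,axis(T,'r',(290,240,390,280))),
         (S,1,axis(S,'b',(280,200,385,230))),(S,-1,axis(S,'b',(295,330,420,365))),(S,0,axis(S,'r',(270,230,295,300)))]
    for o in obs: print(o[1],np.r_[o[2]])
    def model(v,im,s):
        if s: P=[wallpt(v,s,-95),wallpt(v,s,95)]
        else: P=[world(v,gpt(0,-60)),world(v,gpt(0,60))]
        return [proj(im,p) for p in P]
    def res(v):
        r=[]
        for im,s,(a,b,n) in obs:
            m=model(v,im,s)
            if np.dot(np.subtract(m[1],m[0]),b-a)<0:a,b=b,a
            if s: r+=list(m[0]-a)+list(m[1]-b)
            else:
                d=(b-a)/np.linalg.norm(b-a);nn=np.array([-d[1],d[0]]);r+=[nn@(m[0]-a),nn@(m[1]-b)]
        return np.array(r)
    sol=least_squares(res,[568,-38,-.1,.3,.3],loss='soft_l1');v=sol.x;print(v,res(v).round(1))
    np.save('v.npy',v)
    for l in ['tray','guard_hinge','guard_bar']:print(l,{'tray':world(v,[0,0,0]),'guard_hinge':world(v,[80,0,100]),'guard_bar':world(v,gpt(0,0))}[l])
    for s in(1,-1):print(s,wallpt(v,s,0),wallpt(dict(enumerate([*v[:3],1.571,1.571])),s,0))
    st=state();M=R.from_rotvec(st['ee_rot']).as_matrix();print(st['position'],'toolx yaw deg',np.degrees(np.arctan2(M[1,0],M[0,0])),'joint7',st['joints'])
E
python3 fit.py
```

```text
1 [269.167 179.027 258.766 243.124 198.   ]
-1 [424.001 197.902 417.619 263.061 200.   ]
0 [310.963 258.282 362.974 265.196 153.   ]
1 [363.07  210.955 289.95  216.317 200.   ]
-1 [404.166 342.754 308.884 351.771 459.   ]
0 [280.213 240.861 285.167 283.981 145.   ]
[567.248 -40.696  -0.035   0.191   0.377] [-0.2  0.7  0.  -0.5 -0.3  0.7 -0.1 -1.2 -0.1 -0.1 -0.9  0.3  2.2 -0.1
 -1.2  0.3  1.1 -0.1 -0.1  0.1]
tray [567.248 -40.696   0.   ]
guard_hinge [647.197 -43.527 100.   ]
guard_bar [442.326 -36.273 100.   ]
1 [575.044 179.522  47.123] [571.917  91.203 120.   ]
-1 [ 559.617 -256.231   63.157] [ 562.578 -172.595  120.   ]
[ 170.692 -627.205  236.615] toolx yaw deg -74.77654033899728 joint7 [ 1.262  0.467 -0.012  1.603  0.006  1.071 -0.056]
```

```bash
python3 -m creep '0.4 0 0 0 8.6;0.4 0 0 0 8.6;0.4 -3.2 -3.13 0.4 0;0.4 -3.2 -3.13 0.4 0;0.4 -3.2 -3.13 0.4 0;0.4 -3.2 -3.13 0.4 0;0.4 -3.2 -3.13 0.4 0;0.4 -3.2 -3.13 0.4 0;0.4 -3.2 -3.13 0.4 0;0.4 -3.2 -3.13 0.4 0;0.4 -3.2 -3.13 0.4 0;0.4 -3.2 -3.13 0.4 0;0.4 -3.2 -3.13 0.4 0;0.4 -3.2 -3.13 0.4 0;0.4 0 0 0 0;0.4 0 0 0 0' 40
cat > to.py <<'E'
# tool-axis shift (cm) and turn to named target; prints state
from fit import *
import sys
v=np.load('v.npy')
def rel(p,yaw=None):
    st=state();M=R.from_rotvec(st['ee_rot']).as_matrix();d=M.T@(np.asarray(p)-st['position'])/10
    y=np.degrees(np.arctan2(M[1,0],M[0,0]));print('shift cm',d,'toolx-yaw rel tray',y-np.degrees(v[2]),'f',np.array(st['ft_force']),'t',st['time'],'open',st['opening'])
E
cat > w.py <<'E'
from to import *
W=shot('wrist',sys.argv[2]);s=int(sys.argv[1]);
a=tip_of('wrist','right_wall_bar' if s<0 else 'left_wall_bar') if s else tip_of('wrist','guard_bar')
p=wallpt(v,s,0) if s else world(v,gpt(0,0))
K=np.array(W['camera_matrix']);P=np.array(W['pose'])
def fish(p):
    q=P[:3,:3].T@(p-P[:3,3]);t=np.arctan2(np.hypot(q[0],q[1]),q[2]);u=q[:2]/np.hypot(q[0],q[1]);return u*t*K[0,0]+K[:2,2]
print('predicted px',fish(p),'found',[(x['xy'],x['confidence']) for x in a[:2]]);rel(p)
f=W['frame'][:,:,::-1].copy()
for x in(-65,0,65):
    q=(wallpt(v,s,x) if s else world(v,gpt(0,x)));cv2.circle(f,tuple(int(i) for i in fish(q)),4,(0,255,0),1)
cv2.imwrite('pics/'+sys.argv[2],f)
E
python3 w.py -1 w1.png
```

```text
time: 3.3
position: [558.8, -257.0, 188.4]
ee_rot: [2.182, -2.259, -0.0]
ft_force: [-0.4, -0.0, 0.3]
opening: 0.399
predicted px [315.846 235.532] found [([318.6, 236.5], 0.86)]
shift cm [-0.19  -0.131 12.551] toolx-yaw rel tray -90.08267707300251 f [-0.147 -0.95   0.21 ] t 3.4 open 0.39981477617489614
```

View pics/w1.png

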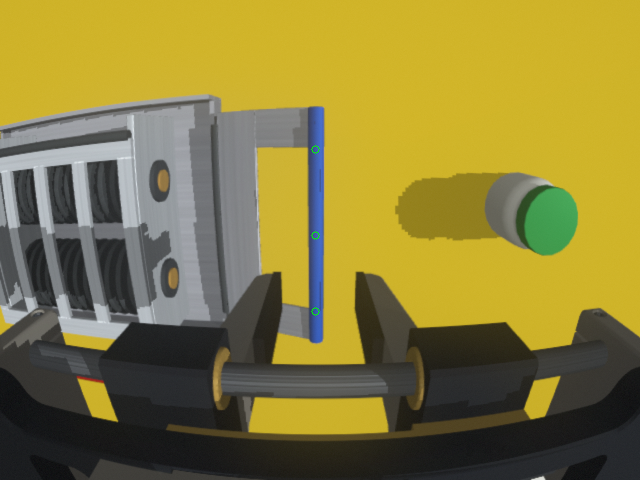

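The wrist view shows the right bar at column 316, right on the predicted marks and centred between the fingers. I'll go down and grip it.

```bash
python3 -m creep '0.4 -0.1 -0.1 3 0;0.4 0 0 3 0;0.4 0 0 3 0;0.4 0 0 2.2 0;0.4 0 0 1 0;0.4 0 0 0 0;0 0 0 0 0;0 0 0 0 0;0 0 0 0 0;0 0 0 0 0' 40
python3 - <<'E'
from to import *
rel(wallpt(v,-1,0))
p0=wallpt(v,-1,0);q0=v[4]
for q in np.linspace(q0,1.6,13):print(round(q,2),90*(np.cos(q0)-np.cos(q))/10,90*(np.sin(q)-np.sin(q0))/10)
E
```

```text
time: 4.65
position: [560.8, -255.4, 67.1]
ee_rot: [-2.183, 2.259, -0.001]
ft_force: [0.4, 0.8, 2.3]
opening: 0.117
shift cm [0.084 0.113 0.399] toolx-yaw rel tray -89.94177340405592 f [0.374 0.82  2.274] t 4.65 open 0.11667196262843778
0.38 0.0 0.0
0.48 0.38065526494377566 0.8338489573543217
0.58 0.8441513565305085 1.6246548042561568
0.68 1.3856804898025386 2.364214614026772
0.78 1.999625453162314 3.044857028496711
0.89 2.67961787498114 3.6595218320110114
0.99 3.418604281893683 4.201833186132238
1.09 4.208919263564098 4.66616576538723
1.19 5.042364984995161 5.0477031080400305
1.29 5.9102962216094515 5.3424875766259685
1.4 6.803710035044766 5.547461410012759
1.5 7.713339159468296 5.6604984411608985
1.6 8.62974812972546 5.680426151579123
```

```bash
python3 -m creep '0 -0.38 0 -0.83 0;0 -0.46 0 -0.79 0;0 -0.54 0 -0.74 0;0 -0.61 0 -0.68 0;0 -0.68 0 -0.61 0;0 -0.74 0 -0.54 0;0 -0.79 0 -0.46 0;0 -0.83 0 -0.38 0;0 -0.87 0 -0.29 0;0 -0.89 0 -0.2 0;0 -0.91 0 -0.11 0;0 -0.92 0 -0.02 0;0 -0.1 0 0 0;0 0 0 0 0;0 0 0 0 0' 40
python3 w.py -1 w2.png
```

```text
time: 6.52
position: [564.0, -171.1, 126.8]
ee_rot: [2.181, -2.26, 0.008]
ft_force: [-3.4, -4.8, 16.5]
opening: 0.116
predicted px [450.747 265.205] found [([318.9, 306.6], 0.72)]
shift cm [8.495 0.151 6.397] toolx-yaw rel tray -90.01507685171016 f [-3.649 -5.252 15.468] t 6.625 open 0.11722809473805534
```

View pics/w2.png

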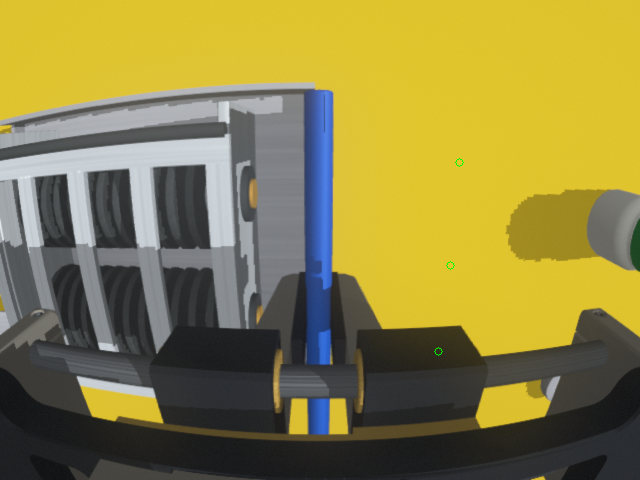

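The right wall is upright: the bar is over the sheet at column 318 and there is a reaction from the stop. I'll release it and go to the left wall.

```bash
python3 -m creep '0.28 0 0 0 0;0.28 0 0 0 0;0.28 0 0 0 0;0.28 0 0 -3 0;0.28 0 0 -3 0;0.4 0 0 -3 0;0.4 -5 0 0 0;0.4 -5 0 0 0;0.4 -5 0 0 0;0.4 -5 0 0 0;0.4 -5 0 0 0;0.4 -5 0 0 0;0.4 -5 0 0 0;0.4 0 0 0 0;0.4 0 0 0 0'
python3 w.py 1 w3.png
```

```text
time: 8.5
position: [575.1, 181.0, 212.5]
ee_rot: [2.182, -2.258, -0.0]
ft_force: [-0.2, 0.1, -0.6]
opening: 0.399
predicted px [318.698 223.871] found [([319.4, 219.2], 0.94)]
shift cm [ 0.01   0.038 16.565] toolx-yaw rel tray -90.07362516974887 f [ 0.523 -0.641 -0.181] t 8.6 open 0.4026155610586091
```

View pics/w3.png

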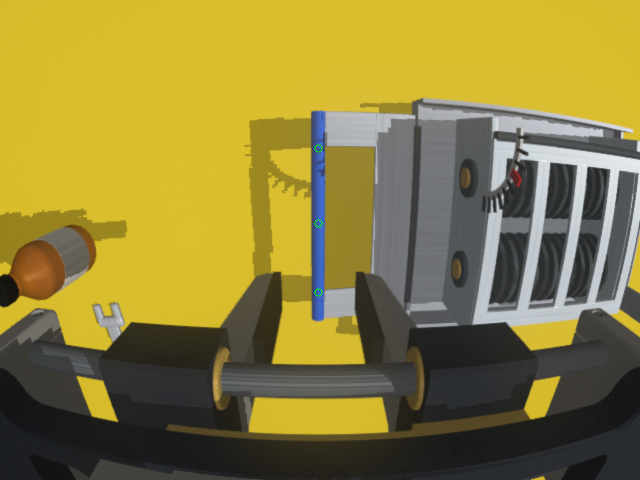

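The left bar is at column 318, on the marks and centred between the fingers. Going down to grip.

```bash
python3 -m creep '0.4 0 0 3 0;0.4 0 0 3 0;0.4 0 0 3 0;0.4 0 0 3 0;0.4 0 0 3 0;0.4 0 0 1.2 0;0.4 0 0 0 0;0 0 0 0 0;0 0 0 0 0;0 0 0 0 0;0 0 0 0 0' 40
python3 - <<'E'
from to import *
rel(wallpt(v,1,0))
q0=v[3];q=np.linspace(q0,1.6,15)
print(np.c_[np.diff(-9*np.cos(q)),-np.diff(9*np.sin(q))].round(2))
E
```

```text
time: 9.98
position: [575.9, 181.3, 51.6]
ee_rot: [-2.182, 2.259, -0.001]
ft_force: [0.9, -0.5, 1.9]
opening: 0.115
shift cm [0.182 0.084 0.452] toolx-yaw rel tray -89.95705365704656 f [ 0.909 -0.529  1.909] t 9.975 open 0.11510032879742162
[[ 0.22 -0.88]
 [ 0.3  -0.85]
 [ 0.39 -0.82]
 [ 0.47 -0.77]
 [ 0.54 -0.72]
 [ 0.61 -0.67]
 [ 0.68 -0.6 ]
 [ 0.73 -0.53]
 [ 0.78 -0.45]
 [ 0.83 -0.37]
 [ 0.86 -0.29]
 [ 0.88 -0.2 ]
 [ 0.9  -0.11]
 [ 0.9  -0.02]]
```

```bash
python3 -m creep '0 0.22 0 -0.88 0;0 0.3 0 -0.85 0;0 0.39 0 -0.82 0;0 0.47 0 -0.77 0;0 0.54 0 -0.72 0;0 0.61 0 -0.67 0;0 0.68 0 -0.6 0;0 0.73 0 -0.53 0;0 0.78 0 -0.45 0;0 0.83 0 -0.37 0;0 0.86 0 -0.29 0;0 0.88 0 -0.2 0;0 0.9 0 -0.11 0;0 0.9 0 -0.02 0;0 0.2 0 0 0;0 0 0 0 0;0 0 0 0 0' 40
python3 -m creep '0.28 0 0 0 0;0.28 0 0 0 0;0.28 0 0 0 0;0.28 0 0 -3 0;0.28 0 0 -3 0;0.28 0 0 -3 0;0.28 0 0 0 -10;0.28 0 0 0 -10;0.28 0 0 0 -10;0.28 0 0 0 -10;0.28 0 0 0 -10;0.28 0 0 0 -10;0.28 0 0 0 -10;0.28 0 0 0 -10;0.28 0 0 0 -10;0.28 0 0 0 0'
python3 - <<'E'
from to import *
p=world(v,gpt(0,0));rel(p)
E
```

```text
time: 12.1
position: [572.9, 92.5, 128.4]
ee_rot: [-2.181, 2.253, 0.001]
ft_force: [-4.5, 6.3, 18.8]
opening: 0.114
time: 14.1
position: [571.9, 88.1, 213.3]
ee_rot: [3.141, -0.058, -0.002]
ft_force: [0.9, -0.7, 0.4]
opening: 0.278
shift cm [-12.472  12.908  11.352] toolx-yaw rel tray -0.08875883927994854 f [ 0.89  -0.714  0.447] t 14.1 open 0.27796710452871953
```

```bash
python3 -m creep '0.28 -4.3 4.3 0 0;0.28 -4.3 4.3 0 0;0.28 -4.3 4.3 0 0;0.28 0 0 0 0;0.28 0 0 0 0'
python3 w.py 0 w4.png
python3 - <<'E'
from h import *
S=shot('side','side1.png')
for l in ['left_wall_bar','right_wall_bar']:
    print(l,[(x['xy'],round(x['confidence'],2)) for x in tip_of('side',l)[:2]])
from fit import *
v=np.load('v.npy');v[3:5]=1.571
for s in(1,-1):print(proj(S,wallpt(v,s,0)))
f=S['frame'][140:400,220:440,::-1];w=cv2.imread('pics/w4.png')
f=cv2.resize(f,(406,480));cv2.imwrite('pics/c4.png',cv2.resize(np.hstack([w,f]),(800,367)))
E
```

```text
time: 14.72
position: [439.5, -35.7, 214.3]
ee_rot: [3.141, -0.058, 0.002]
ft_force: [-0.3, 0.5, 0.4]
opening: 0.281
predicted px [320.14  238.716] found [([500.8, 60.6], 0.62)]
shift cm [ 0.24   0.152 11.409] toolx-yaw rel tray 0.07957871446848674 f [-0.028 -0.219 -0.668] t 14.825 open 0.2796424094133811
left_wall_bar [([336.5, 213.2], 0.71)]
right_wall_bar [([353.6, 296.0], 0.88)]
[332.621 212.598]
[350.944 295.516]
```

View pics/c4.png

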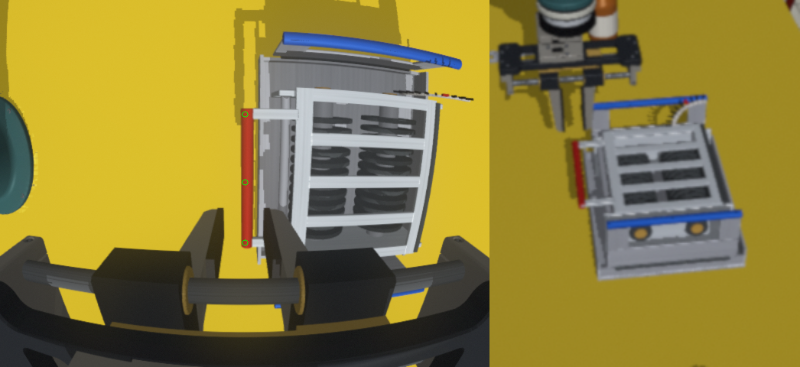

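Both walls stand upright in the side view, with both bars within 4 px of the upright prediction. In the wrist view the red bar sits on the marks between the fingers. I'll go down and grip it.

```bash
python3 -m creep '0.28 -0.1 0.1 3 0;0.28 0 0 3 0;0.28 0 0 3 0;0.28 0 0 1 0;0.28 0 0 0.9 0;0.28 0 0 0 0;0 0.3 0 0 0;0 0 0 0 0;0 0 0 0 0;0 0 0 0 0' 40
python3 - <<'E'
from to import *
rel(world(v,gpt(0,0)))
q=np.linspace(0,1.047,16)
print(np.c_[np.diff(-20.5*np.cos(q)),-np.diff(20.5*np.sin(q))].round(2))
E
```

```text
time: 16.23
position: [443.1, -37.0, 105.8]
ee_rot: [-3.141, 0.054, -0.008]
ft_force: [5.1, -1.0, -0.2]
opening: 0.117
shift cm [-0.08  -0.067  0.581] toolx-yaw rel tray 0.04255695218349298 f [ 5.121 -1.018 -0.239] t 16.225 open 0.11651021535641627
[[ 0.05 -1.43]
 [ 0.15 -1.42]
 [ 0.25 -1.41]
 [ 0.35 -1.39]
 [ 0.44 -1.36]
 [ 0.54 -1.33]
 [ 0.63 -1.29]
 [ 0.72 -1.24]
 [ 0.8  -1.19]
 [ 0.88 -1.13]
 [ 0.96 -1.06]
 [ 1.03 -0.99]
 [ 1.1  -0.92]
 [ 1.16 -0.84]
 [ 1.21 -0.76]]
```

```bash
python3 -m creep '0 0.05 0 -1.43 0;0 0.15 0 -1.42 0;0 0.25 0 -1.41 0;0 0.35 0 -1.39 0;0 0.44 0 -1.36 0;0 0.54 0 -1.33 0;0 0.63 0 -1.29 0;0 0.72 0 -1.24 0;0 0.8 0 -1.19 0;0 0.88 0 -1.13 0;0 0.96 0 -1.06 0;0 1.03 0 -0.99 0;0 1.1 0 -0.92 0;0 1.16 0 -0.84 0;0 1.21 0 -0.76 0;0 0 0 0 0;0 0 0 0 0;0 0 0 0 0;0 0 0 0 0' 40
python3 - <<'E'
from to import *
rel(world(v,gpt(1.047,0)))
S=shot('side','side2.png')
st=state();p=np.array(st['position']);h=world(v,[80,0,100]);print('angle est',np.arctan2(p[2]-4-100,np.hypot(*(p-h)[:2])))
m=colour(S['frame'],'r');y,x=np.nonzero(m);k=(x>230)&(x<450)&(y>100)&(y<350);print('red mean',x[k].mean(),y[k].mean(),k.sum(),[ (g,proj(S,world(v,gpt(g,0)))) for g in(.95,1.047,1.15)])
for l in ['guard_bar','left_wall_bar','right_wall_bar']: print(l,[(q['xy'],round(q['confidence'],2)) for q in tip_of('side',l)[:1]])
for l in ['oil_bottle','grease_jar','wrench','bearing']: print(l,[(q['xy'],round(q['confidence'],2)) for q in tip_of('side',l)[:1]])
cv2.imwrite('pics/side2c.png',cv2.resize(S['frame'][60:420,180:460,::-1],(467,600)))
E
```

```text
time: 18.6
position: [541.3, -40.6, 284.6]
ee_rot: [3.139, -0.054, -0.008]
ft_force: [-12.7, -1.7, 12.7]
opening: 0.118
shift cm [ 0.34  -0.086  0.708] toolx-yaw rel tray 0.04038133582308401 f [-12.665  -1.733  12.682] t 18.6 open 0.11845214344251365
angle est 1.04049598348088
red mean 359.51428571428573 181.8190476190476 210 [(0.95, array([322.961, 196.845])), (1.047, array([331.474, 191.794])), (1.15, array([341.117, 187.106]))]
guard_bar [([326.6, 193.3], 0.81)]
left_wall_bar [([302.4, 166.8], 0.59)]
right_wall_bar [([353.6, 294.5], 0.95)]
oil_bottle [([302.6, 168.6], 0.88)]
grease_jar [([382.9, 455.5], 0.84)]
wrench [([248.2, 175.9], 0.55)]
bearing [([282.7, 458.8], 0.62)]
```

View pics/side2c.png

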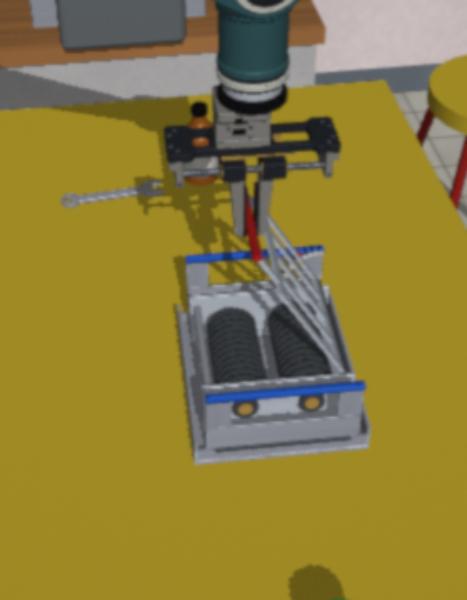

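The side view shows the guard held open at the red bar, (328..337, 177..216) in full-picture pixels, with both walls up and the bystanders in place. The red mean was polluted by the stool, so I'll do one tighter angle check.

Run:
```python
from fit import *
v=np.load('v.npy');S=get_image('side');T=get_image('top')
a=axis(S,'r',(318,170,345,222));print(np.r_[a])
for g in(.95,1.0,1.047,1.1,1.15):print(g,proj(S,world(v,gpt(g,-60))),proj(S,world(v,gpt(g,60))))
v[3:5]=1.571
for s,b in((1,(280,195,385,230)),(-1,(295,280,420,320))):
    print(s,np.r_[axis(S,'b',b)],[np.r_[proj(S,wallpt(np.r_[v[:3],q,q],s,-95)),proj(S,wallpt(np.r_[v[:3],q,q],s,95))] for q in(1.4,1.571)])
st=state();print(st['position'],st['ft_force'],np.abs(st['joint_vel']).max(),st['opening'])
```

```text
[327.298 180.129 333.878 215.838 150.   ]
0.95 [326.919 215.841] [319.287 179.216]
1.0 [331.41  213.111] [323.436 176.593]
1.047 [335.784 210.686] [327.477 174.268]
1.1 [340.876 208.126] [332.183 171.818]
1.15 [345.821 205.891] [336.755 169.683]
1 [372.062 208.735 291.957 215.488 172.   ] [array([290.62 , 212.048, 372.302, 205.882]), array([291.175, 215.749, 373.564, 209.485])]
-1 [397.086 290.988 303.014 299.157 477.   ] [array([303.592, 305.979, 400.059, 297.349]), array([302.787, 299.779, 398.424, 291.312])]
[541.326 -40.622 284.608] [-13.925  -1.315  12.309] 0.001915854846158075 0.11563248465437222
```

```bash
python3 -c "
from station import *
print(sign_off())"
```

```text
the job is handed in; nothing more can be done
None
```

I folded the right wall up by its blue bar, then the left, and then lifted the guard by its red bar. I handed the job in at about 19 s of the 64 s, with the fingers still gripping the bar. `sign_off()` gives no verdict, so what follows is from my own last checks.

- **Walls:** both sit at the upright prediction in the side camera, about 1.57 rad and within 2 px.
- **Guard:** held still at about 1.02 rad, inside the 0.942–1.152 band. The three readings differ a little:
  - TCP position: 1.04
  - Red bar's line in the side picture: about 1.01–1.03
  - Network's bar point: about 1.0
- **Grip:** the opening stayed at 0.116 on the bar, with joint speeds near 0. The wrist force was about 19 N, well under its limit; most of it is a steady push along the guard toward its hinge.
- **Bystanders:** the side-camera points for the bottle, jar, wrench and bearing were within about 3 px of where they started.

Two checks failed. The network mistook the oil bottle for the left wall's bar in the last picture. My first red-colour measurement of the guard was spoiled by the stool. I replaced both with colour-line fits limited to the bars.

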